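# Shut a culture dish away behind a flush sliding cover

### The arm

A 6-joint arm with a two-finger parallel gripper is mounted at the origin on a cart in front of the work surface, level with it; the furniture and walls round the work are solid. World frame = base frame: x ahead of the robot, y to its left, z up, the work surface at z = 0. Lengths are in m, angles in degrees, forces in N, time in s.
With the tool pointing down it reaches from about 0.25 to 0.725 m from the base axis. Payload 9.7 kg.
Tool frame: the origin (TCP) lies on the centre line of the jaws, within the pads' length; the fingertips stand 19 mm ahead of it and the grasp point (between the pads) is the TCP; z points along the fingers, y is the direction in which the jaws open and shut (so a half turn about z gives the same grasp; the last joint's range is limited). The gripper opens to 85 mm and grips with 20 to 120 N. Pads are 22 mm wide; open, the fingers measure 114 mm over their backs; the gripper's body (76 mm by 85 mm) begins 54 mm behind the grasp point. The pads swing forward as they close: fully open they stand 13 mm farther back than shut.
Start: joints at [-72.422, 4.979, 10.078, 95.1, 0, 90], TCP at [0.166, -0.524, 0.25] pointing down, gripper open.
Joint ranges: [-179.16, 179.16], [-48.56, 103.87], [-65.8, 70.77], [-126.05, 130.52], [-82.76, 87.17], [-180, 180]. Speed limits (degrees/s): [127.2, 127.2, 147.25, 180, 180, 180].

### API

Orientations are given as [roll, pitch, yaw] about the fixed x, y, z axes, in that order (R = Rz(yaw) Ry(pitch) Rx(roll)).
In Python, from workcell import bot gives the robot as it stands.
- The arm moves only by the tool servo_tool, never from a script. Its argument "motion" is a list that holds one entry, the list of rows, each a list of 6 numbers: the shift along the tool's x, y, z in mm, then the turn, a rotation vector about the tool's x, y, z in rad. A call has 1 to 5 rows; each row shifts and turns the commanded pose from where the row before left it, along the tool's axes as they then stand; what a row does not reach is not made up. A row lasts 1/10 s, in which the tool goes at most 50 mm and 8.59 degrees, less where a joint would pass 70% of its speed; a pose out of reach is approached as far as the arm can. A call is refused whole if a number of a shift passes 50 or a number of a turn 0.15, either way. A call with a gripper value outside its range is refused whole. "gripper" is the finger opening in mm, from 0 to 85.4, set as the call begins (left out, the last holds). The fingers move at their own pace and stop on an object; "newtons" is the grip in N (left out, the last holds). Time passes only in rows, so rows that do not move let the fingers close. It gives the time, the measured TCP pose, the force and the opening at its end, in the units of the state.
- bot.get_obs(): the state, without advancing time (a new reading comes with each control period).
- bot.camera(name): name is "scene" or "top" or "wrist"; returns a dict with "color" (420x560x3 uint8, red, green, blue), "fx", "fy", "cx", "cy" (pixels), "R" (3x3) and "t" (3): a world point X has camera coordinates R X + t. Camera axes: x right, y down, z forward; pixel columns grow to the right and rows downward; lengths in m; the calibration is good to about 2 mm. A picture is of the moment at which its call begins. There is no depth.
- bot.job_done(): hands the job in, once; it reports no verdict.
Trained networks look in a picture, given as the dict that the camera call returned (one of the last four; its "shot" number tells which), for a name from the list of things; names that differ only in an ending like _2 or _b are one class to them, and where a whole thing is asked for, a point or a joint stands for the part that bears it (a point fixed in the world has none). Each returns a list of dicts, best first, with "confidence" (0 to 1); they miss things now and then, are a little off and sometimes report something else, mostly with a low value. They report only what shows in the picture. A call takes as long as a camera call. They do not tell look-alikes from the thing itself.
- bot.look_for(picture, label): "rect" ([left, top, width, height] in pixels, round what is visible of it).
The state is a dict: "time": time; "q": joint angles; "qd": joint speeds; "joint_efforts": joint torques, N m; "ee_pos": TCP position; "tcp_rot": TCP orientation; "wrist_force": force on the tool from outside, world axes, zero at the start; "torque": the same for the moment, N m; "opening": finger opening in m.
Only numpy, scipy, OpenCV 4.12 (cv2) and the standard library are available. Lean on these libraries where they do the work, as an engineer would, in place of code of your own. Each camera call takes 0.05 s, during which the arm holds its last target.

### The job

Put the culture dish away in the dark box: press lightly on the box's flush metal cover and slide it all the way open, set the dish flat in the well, then slide the cover fully shut over it. The cover has no handle and moves only by friction under the fingertips, so press just hard enough to drag it, never more than about 25 N on the box or cover, and leave the other things on the bench where they are.

Things in the scene. Friction and masses are not known exactly. Their poses are not given: they have to be found in the camera images.
- dark_box: Low grey plastic box, 164 (its x) x 250 (its y) x 46 mm high, fixed. Origin: centre of its underside; z up. Its cover runs along its y: -y shut, +y open. Long side walls at x = +-70 to +-82 mm; end wall at the -y end 8 mm, inner face y = -117 mm; rims at z = 46 mm. A fixed grey hood (top z = 46 mm) spans y = +33 to +125 mm; the cover retracts under it.
- cover (a joint): Travel of the flat bare-metal cover along the box's +y, m: 0 = fully shut over the well, 0.084 = fully open; rigid end stops. Steady drag about 6 N (plus 8 N per m/s); it stays where it is left. Friction coefficient under the fingertips roughly 0.8 to 1.2, so about 8 to 14 N of downward force drags it. Starts shut or up to 6 mm ajar.
- press_patch (a point): Centre of the ribbed black patch (60 x 26 mm, level with the plate) on the cover's top; moves with it. The plate is 140 mm wide, its top at box z = 43.5 mm shut, sagging by 1 to 1.5 mm towards open, and stiff (gives about 0.2 mm at 12 N). Patch centre 33 mm from the -y edge: box x = 0, y = -84 mm shut, 0 open. Open, 66 mm of plate stay visible.
- well_floor (a point): Centre of the well's floor (box x = 0, y = -75, z = 6 mm); axes as the box. The well under the cover is open-topped once the cover is slid back: 140 mm (box x) by 84 mm (box y, -117 to -33 mm), 40 mm deep below the rims.
- dish_center (a point): Centre, half-way up, of the round shallow culture dish, clear with pale filling, 63 mm diameter, 15 mm high, 22 g, loose, lying flat on the bench. Its underside is 7.5 mm below this point. Grasp across the diameter.
- timer: Bystander: small white bench timer, 66 x 66 x 18 mm, loose; origin at the centre of its underside.
- tape: Bystander: roll of label tape lying flat, 52 mm diameter, 14 mm high, loose; origin at the centre of its underside.
- marker: Bystander: marker pen, 140 mm long, 15 mm thick, lying on the bench, loose; origin at the centre of its underside.
- media_100_wine: Bystander: small glass bottle with ribbed cap, 46 mm diameter, 86 mm high, loose; origin at the centre of its underside.
There are look-alikes about, which are no part of the job. Leave any brown, green or purple look-alike of the part that bears dish_center alone.

How it is judged:
By the outcome, as a careful person would: the job done as asked, in the order asked, and still so for the second after the job is handed in, with the robot touching nothing.
It also fails if it takes over 72 s, if anything falls off the work surface, if the arm or the gripper's body presses on something with over 40 N, if the wrist force passes 120 N, or if a joint passes its speed limit or range.

## Working session

There is one attempt and no reset: what is moved stays moved. The work goes in short steps, Python scripts to look and compute and a tool call to move; the robot and the scene stay as the last step left them, time stands still between calls to the robot, and variables do not carry over. Pictures are saved under pics/ and viewed, and the job is handed in when it is done.

Besides the shell and the picture viewer there is one more tool, called as name(argument=value, ...) on one line, values as JSON. servo_tool: Moves the arm, as the interface text tells. Its arguments: {"type":"object","properties":{"motion":{"type":"array","items":{"type":"array","items":{"type":"array","items":{"type":"number"}}}},"gripper":{"type":"number"},"newtons":{"type":"number"}},"required":["motion"]}

```bash
ls; mkdir -p pics
python3 - <<'E'
from workcell import bot
import cv2
o=bot.get_obs();print(o)
for n in ["scene","top","wrist"]:
    p=bot.camera(n); cv2.imwrite(f"pics/{n}0.png",p["color"][:,:,::-1])
    print(n,p["fx"],p["cx"],p["cy"],p["R"],p["t"])
    if n!="wrist":
      for l in ["dark_box","cover","press_patch","dish_center","timer","tape","marker","media_100_wine"]:
        print(l,[(r["rect"],round(r["confidence"],2)) for r in bot.look_for(p,l)][:5])
E
```

```text
pics
{'time': 0.0, 'q': array([-7.24210378e+01,  5.00954270e+00,  1.00319342e+01,  9.51000098e+01,
       -1.31380766e-03,  9.00002805e+01]), 'qd': array([-0.01747367, -0.0720181 , -0.02716942, -0.08102431, -0.02648207,
        0.09988621]), 'joint_efforts': array([ 4.82615851e-04, -5.20383132e+01,  4.64810729e+01,  1.61616696e-02,
        1.62463207e-04,  8.76835799e-06]), 'ee_pos': array([ 0.16603738, -0.52410393,  0.24957544]), 'tcp_rot': array([-1.79922382e+02,  1.31418643e-03,  1.75786835e+01]), 'wrist_force': array([-0.11321607,  0.38738396, -0.39525462]), 'torque': array([-0.01656606,  0.021469  , -0.02157014]), 'opening': 0.08519914868732262}
scene 460.3039532346384 280.3794761300182 202.49760631984844 [[-0.81267124 -0.58265084  0.00913512]
 [-0.25163478  0.33674992 -0.90734747]
 [ 0.52559051 -0.73967391 -0.42028219]] [0.4423683  0.18445832 1.04538487]
dark_box [([233.4, 191.0, 98.1, 61.6], 0.84)]
cover [([262.2, 194.0, 60.7, 29.2], 0.86), ([233.8, 191.2, 98.5, 59.5], 0.68)]
press_patch [([263.9, 191.4, 62.6, 33.1], 0.28)]
dish_center [([350.1, 202.4, 15.2, 5.6], 0.8), ([348.
[... 525 characters left out ...]
, 59.7], 0.59)]
cover [([270.4, 187.3, 54.1, 53.0], 0.65)]
press_patch [([271.0, 188.6, 55.8, 49.4], 0.97), ([237.4, 183.4, 87.5, 59.4], 0.56)]
dish_center [([383.7, 262.3, 20.9, 20.4], 0.82), ([389.3, 222.1, 20.5, 18.1], 0.71), ([348.6, 239.6, 23.6, 21.3], 0.6), ([348.3, 175.0, 25.0, 19.5], 0.38)]
timer [([179.8, 256.0, 23.2, 28.2], 0.73)]
tape [([349.3, 174.9, 21.0, 16.7], 0.62)]
marker []
media_100_wine [([353.1, 145.5, 24.2, 25.9], 0.53)]
wrist 350.70428734591127 279.0096214770081 211.41065822221498 [[ 3.01727596e-01 -9.53394109e-01  3.61410821e-04]
 [-9.05741545e-01 -2.86528254e-01  3.12304040e-01]
 [-2.97645277e-01 -9.45580920e-02 -9.49982135e-01]] [-0.55065755 -0.04058367  0.37982675]
```

Run:
```python
import cv2
a=cv2.imread("pics/top0.png")
cv2.imwrite("pics/topc.png",cv2.resize(a[130:310,170:430],(780,540),interpolation=cv2.INTER_CUBIC))
a=cv2.imread("pics/scene0.png")
cv2.imwrite("pics/scenec.png",cv2.resize(a[140:320,190:450],(780,540),interpolation=cv2.INTER_CUBIC))
```

```text
(no output)
```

View pics/topc.png

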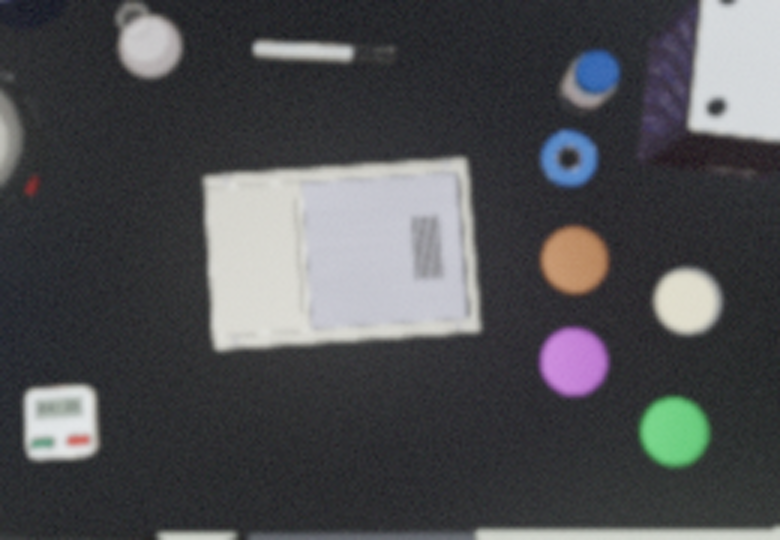

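View pics/scenec.png

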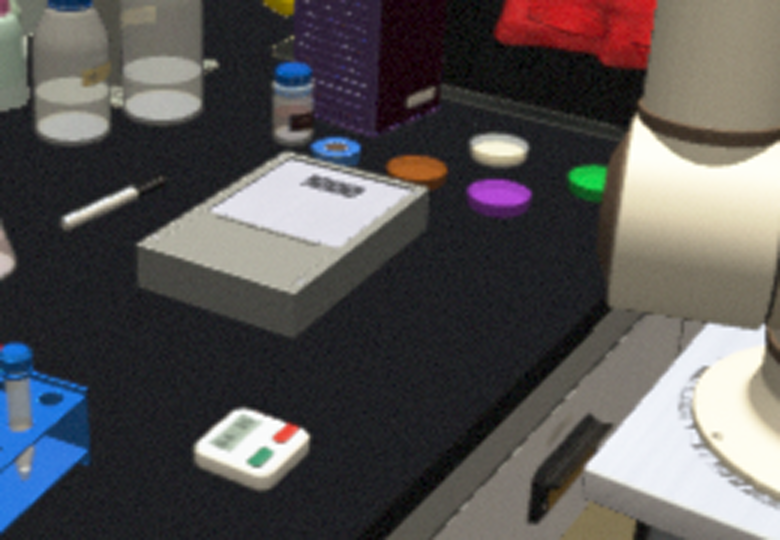

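View pics/wrist0.png

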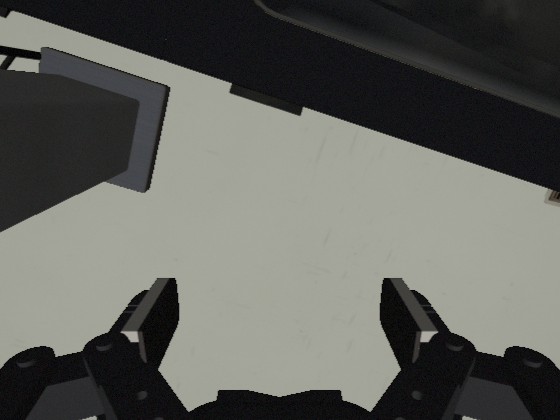

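The picture shows four dishes in the top view: brown (361,217), purple (361,250), green (395,274) and pale/clear (399,230). I choose the pale one. The box has its hood on the image's left, which is world +y, and the timer, tape, marker and bottle stand clear of it.

```bash
cat > h.py <<'E'
import numpy as np,cv2
from workcell import bot
def ray(p,u,v,z):
    d=np.array([(u-p["cx"])/p["fx"],(v-p["cy"])/p["fy"],1.]);R=np.array(p["R"]);t=np.array(p["t"])
    c=-R.T@t; w=R.T@d
    return c+w*(z-c[2])/w[2]
def proj(p,X):
    q=np.array(p["R"])@np.array(X)+np.array(p["t"]); return np.array([p["fx"]*q[0]/q[2]+p["cx"],p["fy"]*q[1]/q[2]+p["cy"]])
def save(p,n,crop=None,s=1):
    a=p["color"][:,:,::-1]
    if crop: x,y,w,h=crop; a=a[y:y+h,x:x+w]
    cv2.imwrite("pics/"+n,cv2.resize(a,None,fx=s,fy=s,interpolation=cv2.INTER_CUBIC))
def st():
    o=bot.get_obs();print(round(o["time"],2),np.round(o["ee_pos"],4),np.round(o["tcp_rot"],2),np.round(o["wrist_force"],1),round(o["opening"],4),np.round(o["q"],1))
    return o
E
python3 - <<'E'
from h import *
p=bot.camera("top")
f=lambda c,z:np.round(ray(p,170+c[0]/3-.33,130+c[1]/3-.33,z),4)
C=[f(c,.046) for c in [(205,177),(466,158),(480,330),(215,349)]]
print(C,np.mean(C,0))
for a,b in [(0,1),(3,2),(0,3),(1,2)]:
    d=C[b]-C[a];print(np.linalg.norm(d),np.degrees(np.arctan2(d[1],d[0])))
print("patch",f((427,248),.0435))
for n,c,z in [("dish",(687,301),.013),("brown",(575,260),.013),("purple",(574,361),.013),("green",(675,431),.013),("tape",(569,158),.014),("bottle",(597,72),.086),("timer",(61,422),.018),("boxpurple corner base",(645,160),0)]: print(n,f(c,z))
save(p,"dishcrop.png",(340,190,90,100),5)
E
```

```text
[array([0.5811, 0.1513, 0.046 ]), array([ 0.5963, -0.0972,  0.046 ]), array([ 0.4329, -0.1069,  0.046 ]), array([0.4178, 0.1421, 0.046 ])] [0.507025 0.022325 0.046   ]
0.24896443521113615 -86.49974987358105
0.2494574312382776 -86.52968655083085
0.16355894961756137 -176.77547739348012
0.16368765988919268 -176.60270752994273
patch [ 0.511  -0.0588  0.0435]
dish [ 0.4595 -0.3109  0.013 ]
brown [ 0.5005 -0.204   0.013 ]
purple [ 0.403  -0.2002  0.013 ]
green [ 0.3353 -0.2947  0.013 ]
tape [ 0.6005 -0.2009  0.014 ]
bottle [ 0.6685 -0.2159  0.086 ]
timer [0.3502 0.2927 0.018 ]
boxpurple corner base [ 0.5999 -0.2784  0.    ]
```

View pics/dishcrop.png

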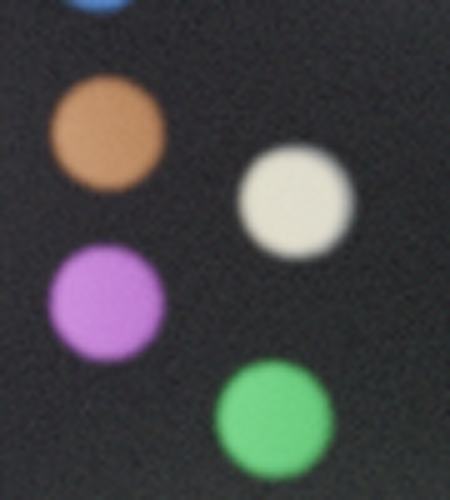

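The close crop confirms the choice: the pale dish has a clear rim, and the others are brown, purple and green. Box centre is about (0.507, 0.022), yaw 3.5°, and the dish is at (0.4595, -0.311). Next I plan the approach with yaw 93.5°, so the jaws lie along box x.

```bash
cat >> h.py <<'E'
from scipy.spatial.transform import Rotation as Ro
BC=np.array([.507,.0223,0]);BY=np.radians(3.5)
def box(x,y,z): return BC+np.array([x*np.cos(BY)-y*np.sin(BY),x*np.sin(BY)+y*np.cos(BY),z])
def plan(tgt,rpy,N,start=None,dec=1):
    o=bot.get_obs(); P=np.array(o["ee_pos"]);R=Ro.from_euler('xyz',o["tcp_rot"],degrees=True)
    if start is not None: P,R=np.array(start[0]),Ro.from_euler('xyz',start[1],degrees=True)
    T=Ro.from_euler('xyz',rpy,degrees=True); rv=(R.inv()*T).as_rotvec()
    rows=[]
    for i in range(N):
        rem=N-i
        d=R.inv().apply((np.array(tgt)-P)/rem)*1000; r=(R.inv()*T).as_rotvec()/rem
        d=np.round(d,dec); r=np.round(r,4); rows.append([*d.tolist(),*r.tolist()])
        P=P+R.apply(d/1000); R=R*Ro.from_rotvec(r)
    for i in range(0,N,5): print(str(rows[i:i+5]).replace(' ',''))
    print(P,R.as_euler('xyz',degrees=True))
E
python3 - <<'E'
from h import *
print(box(0,-.082,0)); plan(box(0,-.082,.10),[180,0,93.5],15)
E
```

```text
[ 0.51200598 -0.05954705  0.        ]
[[31.3,-22.6,10.0,-0.0,-0.0,-0.0883],[33.2,-19.7,10.0,-0.0,-0.0,-0.0883],[34.8,-16.7,10.0,-0.0,-0.0,-0.0883],[36.2,-13.6,10.0,-0.0,-0.0,-0.0883],[37.2,-10.3,10.0,-0.0,-0.0,-0.0884]]
[[38.0,-7.0,10.0,-0.0,-0.0,-0.0883],[38.5,-3.6,10.0,-0.0,-0.0,-0.0884],[38.6,-0.2,10.0,-0.0,-0.0,-0.0883],[38.5,3.2,10.0,-0.0,-0.0,-0.0884],[38.1,6.5,10.0,-0.0,-0.0,-0.0883]]
[[37.3,9.9,10.1,-0.0,-0.0,-0.0884],[36.3,13.1,10.0,-0.0,-0.0,-0.0883],[35.0,16.3,10.1,-0.0,-0.0,-0.0884],[33.5,19.3,10.0,-0.0,-0.0,-0.0883],[31.6,22.2,10.1,-0.0,-0.0,-0.0884]]
[ 0.51195804 -0.05951945  0.09997745] [-1.79999505e+02 -8.91245051e-04  9.35011255e+01]
```

servo_tool(motion=[[[31.3,-22.6,10,0,0,-0.0883],[33.2,-19.7,10,0,0,-0.0883],[34.8,-16.7,10,0,0,-0.0883],[36.2,-13.6,10,0,0,-0.0883],[37.2,-10.3,10,0,0,-0.0884]]], gripper=0, newtons=40)

```text
time: 1.5
ee_pos: [0.282, -0.3682, 0.2]
tcp_rot: [180.0, 0.0, 43.1]
wrist_force: [1.1, -0.0, -0.2]
opening: 0.0124
```

servo_tool(motion=[[[38,-7,10,0,0,-0.0883],[38.5,-3.6,10,0,0,-0.0884],[38.6,-0.2,10,0,0,-0.0883],[38.5,3.2,10,0,0,-0.0884],[38.1,6.5,10,0,0,-0.0883]]])

```text
time: 2.0
ee_pos: [0.3975, -0.2131, 0.1501]
tcp_rot: [180.0, 0.0, 68.4]
wrist_force: [0.5, -1.2, -0.6]
opening: -0.0004
```

servo_tool(motion=[[[37.3,9.9,10.1,0,0,-0.0884],[36.3,13.1,10,0,0,-0.0883],[35,16.3,10.1,0,0,-0.0884],[33.5,19.3,10,0,0,-0.0883],[31.6,22.2,10,0,0,-0.0884]]])

```text
time: 2.5
ee_pos: [0.5128, -0.058, 0.0998]
tcp_rot: [180.0, 0.0, 93.7]
wrist_force: [0.6, -0.4, -0.5]
opening: 0.0
```

servo_tool(motion=[[[0,0,0,0,0,0],[0,0,0,0,0,0],[0,0,0,0,0,0]]])

```text
time: 2.8
ee_pos: [0.5116, -0.0601, 0.1004]
tcp_rot: [-180.0, 0.0, 93.4]
wrist_force: [-1.1, -0.1, 0.4]
opening: -0.0001
```

Run:
```python
from h import *
st()
p=bot.camera("wrist");save(p,"w1.png")
print(proj(p,box(0,-.084,.0435)),proj(p,box(0,-.117,.0435)),[np.round(proj(p,box(a*.082,-.125,.046)),0) for a in(-1,1)])
```

```text
2.8 [ 0.5116 -0.0601  0.1004] [-1.800e+02  1.000e-02  9.343e+01] [-1.1 -0.1  0.4] -0.0001 [ -6.7  -0.  -11.7  78.3  -0.   79.9]
[280.09844424 248.25568703] [280.12831772 299.49154814] [array([141., 314.]), array([419., 313.])]
```

View pics/w1.png

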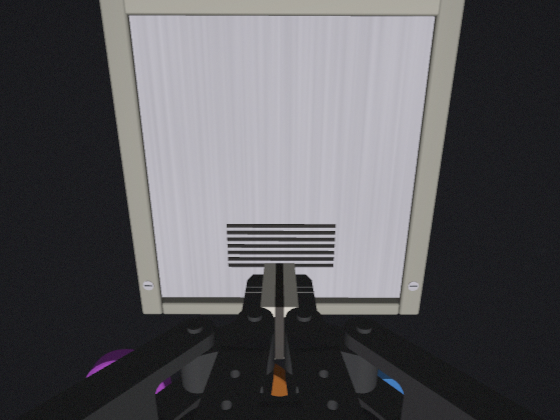

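The wrist image shows the box corners at (141,315) and (420,315), as predicted. The patch is at (281,246), so the cover is about 2 mm ajar. Descending.

servo_tool(motion=[[[0,0,12,0,0,0],[0,0,12,0,0,0],[0,0,8,0,0,0],[0,0,2,0,0,0],[0,0,0,0,0,0]]])

```text
time: 3.35
ee_pos: [0.5116, -0.0596, 0.0654]
tcp_rot: [-179.9, -0.0, 93.5]
wrist_force: [0.1, 1.7, 0.3]
opening: -0.0001
```

servo_tool(motion=[[[0,0,0.5,0,0,0],[0,0,0.5,0,0,0],[0,0,0,0,0,0]]])

```text
time: 3.65
ee_pos: [0.5121, -0.0595, 0.0654]
tcp_rot: [180.0, 0.0, 93.5]
wrist_force: [-0.1, 0.0, -0.4]
opening: 0.0002
```

servo_tool(motion=[[[0,0,0.5,0,0,0],[0,0,0.5,0,0,0],[0,0,0.5,0,0,0],[0,0,0,0,0,0]]])

```text
time: 4.05
ee_pos: [0.5119, -0.0595, 0.0635]
tcp_rot: [-180.0, 0.0, 93.5]
wrist_force: [1.7, 0.4, -0.1]
opening: 0.0
```

servo_tool(motion=[[[0,0,0.3,0,0,0],[0,0,0.3,0,0,0],[0,0,0,0,0,0]]])

```text
time: 4.35
ee_pos: [0.5119, -0.0595, 0.0629]
tcp_rot: [-180.0, -0.0, 93.5]
wrist_force: [0.5, 1.4, -0.3]
opening: -0.0001
```

servo_tool(motion=[[[0,0,0.3,0,0,0],[0,0,0.2,0,0,0],[0,0,0,0,0,0]]])

```text
time: 4.65
ee_pos: [0.5119, -0.0595, 0.0625]
tcp_rot: [180.0, -0.0, 93.5]
wrist_force: [0.3, -0.7, 0.9]
opening: -0.0
```

servo_tool(motion=[[[0,0,0.2,0,0,0],[0,0,0.2,0,0,0],[0,0,0,0,0,0]]])

```text
time: 4.95
ee_pos: [0.512, -0.0595, 0.0624]
tcp_rot: [180.0, 0.0, 93.5]
wrist_force: [-2.2, 0.4, 4.1]
opening: 0.0001
```

servo_tool(motion=[[[0,0,0.3,0,0,0],[0,0,0.2,0,0,0],[0,0,0,0,0,0]]])

```text
time: 5.25
ee_pos: [0.512, -0.0595, 0.0623]
tcp_rot: [180.0, 0.0, 93.5]
wrist_force: [-2.7, -0.4, 7.6]
opening: -0.0003
```

servo_tool(motion=[[[0,0,0.6,0,0,0],[0,0,0,0,0,0],[2,0,0,0,0,0],[3,0,0.1,0,0,0],[3,0,0,0,0,0]]])

```text
time: 5.75
ee_pos: [0.5117, -0.0526, 0.0621]
tcp_rot: [179.9, 0.2, 93.4]
wrist_force: [-4.4, -6.1, 11.4]
opening: -0.0002
```

servo_tool(motion=[[[4,0,0.2,0,0,0],[4,0,0.1,0,0,0],[4,0,0.1,0,0,0],[4,0,0.1,0,0,0],[4,0,0.1,0,0,0]]])

```text
time: 6.25
ee_pos: [0.5105, -0.0326, 0.0617]
tcp_rot: [179.9, 0.2, 93.4]
wrist_force: [-5.3, -6.4, 13.6]
opening: 0.0001
```

servo_tool(motion=[[[4,0,0,0,0,0],[4,0,0.1,0,0,0],[4,0,0.1,0,0,0],[4,0,0,0,0,0],[4,0,0.1,0,0,0]]])

```text
time: 6.75
ee_pos: [0.5094, -0.0125, 0.0615]
tcp_rot: [179.9, 0.1, 93.5]
wrist_force: [-4.2, -6.5, 14.4]
opening: 0.0
```

servo_tool(motion=[[[4,0,0,0,0,0],[4,0,0.1,0,0,0],[4,0,0,0,0,0],[4,0,0.1,0,0,0],[4,0,0,0,0,0]]])

```text
time: 7.25
ee_pos: [0.5082, 0.0075, 0.0612]
tcp_rot: [179.9, 0.1, 93.5]
wrist_force: [-3.7, -6.2, 12.9]
opening: -0.0001
```

servo_tool(motion=[[[4,0,0.1,0,0,0],[4,0,0,0,0,0],[3,0,0,0,0,0],[2,0,0,0,0,0],[1,0,0,0,0,0]]])

```text
time: 7.75
ee_pos: [0.5074, 0.0215, 0.061]
tcp_rot: [179.9, 0.1, 93.5]
wrist_force: [-4.3, -6.4, 12.2]
opening: -0.0003
```

servo_tool(motion=[[[1,0,0,0,0,0],[1,0,0,0,0,0],[0.5,0,0,0,0,0],[0,0,0,0,0,0]]])

```text
time: 8.15
ee_pos: [0.5077, 0.0238, 0.061]
tcp_rot: [179.9, 0.1, 93.5]
wrist_force: [-1.6, -7.0, 11.3]
opening: -0.0001
```

servo_tool(motion=[[[0.5,0,0,0,0,0],[0.5,0,0,0,0,0],[0.5,0,0,0,0,0],[0,0,0,0,0,0]]])

```text
time: 8.55
ee_pos: [0.5078, 0.0253, 0.0611]
tcp_rot: [179.8, 0.1, 93.5]
wrist_force: [-0.5, -6.2, 10.1]
opening: 0.0001
```

Run:
```python
from h import *
st()
p=bot.camera("wrist");save(p,"w2.png")
print(proj(p,box(0,-.033,.042)))
print(proj(p,box(0,0,.042)), proj(p,box(0,.033,.046)))
```

```text
8.55 [0.5078 0.0253 0.0611] [1.7984e+02 1.5000e-01 9.3450e+01] [-0.5 -6.2 10.1] 0.0001 [  2.9  -0.2 -16.2  73.8  -0.1  89.5]
[277.63790291 344.61810228]
[277.46894228 285.11368097] [277.26938186 220.55250309]
```

View pics/w2.png

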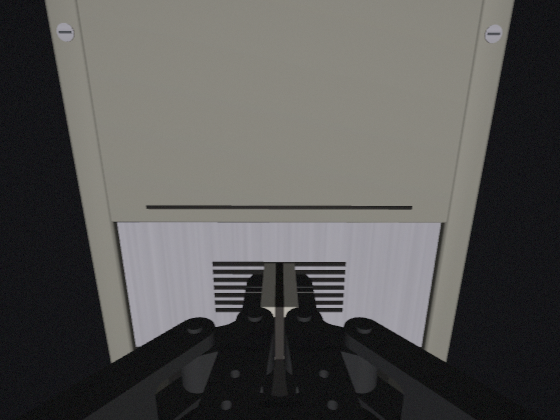

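Hood edge is at row 221 as predicted. The patch centre is at row ~287 against 285 for fully open, so it may still be about 1 mm short. I'll push a bit further until the stop is felt.

servo_tool(motion=[[[0.5,0,0.3,0,0,0],[0.5,0,0,0,0,0],[0.5,0,0,0,0,0],[0.5,0,0,0,0,0],[0,0,0,0,0,0]]])

```text
time: 9.1
ee_pos: [0.5078, 0.0272, 0.061]
tcp_rot: [179.8, 0.2, 93.4]
wrist_force: [-1.1, -6.7, 11.4]
opening: -0.0003
```

Run:
```python
from h import *
st()
p=bot.camera("wrist");save(p,"w3.png",(190,200,200,170),4)
print([proj(p,box(0,y,z)).round(1) for y,z in [(-.033,.042),(0,.042),(.033,.046)]])
p=bot.camera("top");save(p,"t3.png",(225,170,120,90),6)
```

```text
9.1 [0.5078 0.0272 0.061 ] [1.7981e+02 1.6000e-01 9.3450e+01] [-1.1 -6.7 11.4] -0.0003 [  3.1  -0.2 -16.2  73.8  -0.2  89.7]
[array([277.2, 347.8]), array([277. , 288.7]), array([276.8, 224.7])]
```

View pics/w3.png

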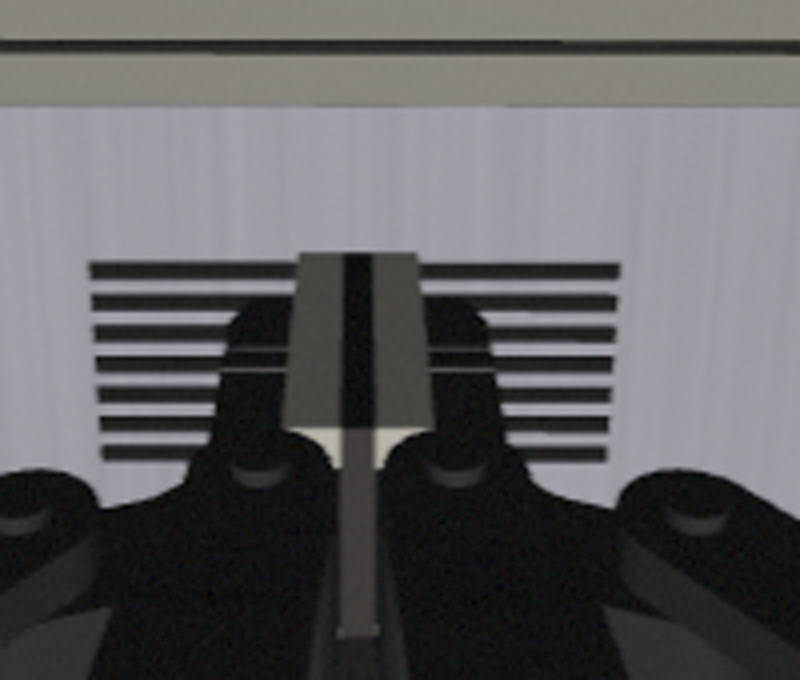

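View pics/t3.png

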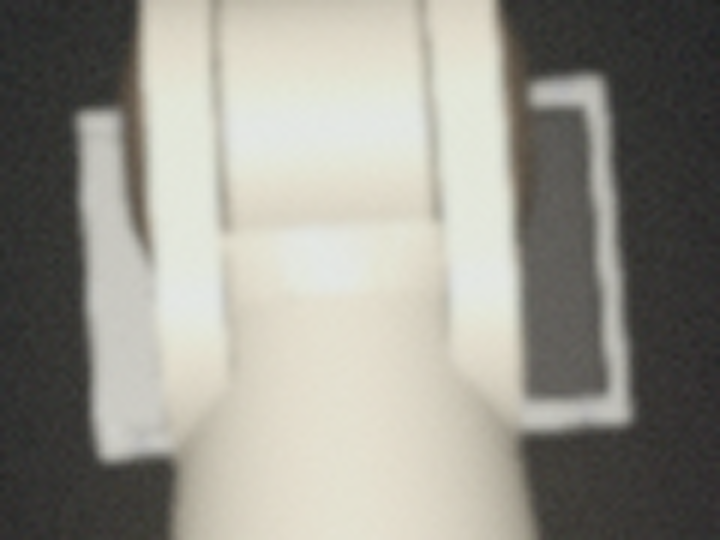

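servo_tool(motion=[[[0,0,0.6,0,0,0],[0.7,0,0,0,0,0],[0.7,0,0,0,0,0],[0.7,0,0,0,0,0],[0,0,0,0,0,0]]])

```text
time: 9.7
ee_pos: [0.508, 0.0289, 0.0609]
tcp_rot: [179.8, 0.2, 93.4]
wrist_force: [-0.3, -9.9, 14.4]
opening: 0.0
```

Run:
```python
from h import *
p=bot.camera("wrist");save(p,"w4.png",(190,200,200,170),4)
print([proj(p,box(0,y,z)).round(1) for y,z in [(-.033,.042),(0,.042),(.033,.046)]])
```

```text
[array([276.7, 350.9]), array([276.5, 292.2]), array([276.2, 228.8])]
```

View pics/w4.png

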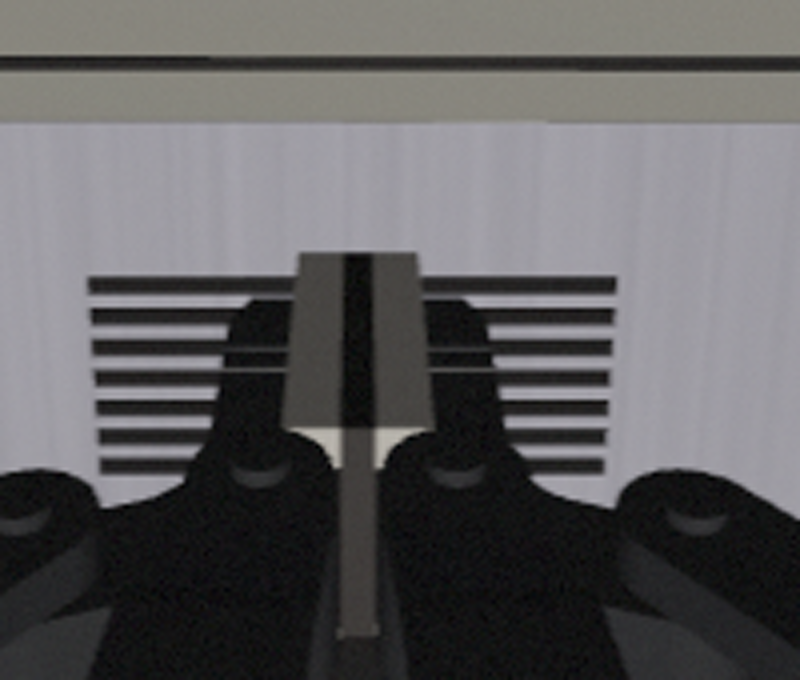

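The cover moved no further under 9.9 N of drag, and the patch-to-hood gap matches fully open, so it is at the stop. Lifting and going to the dish.

Run:
```python
from h import *
o=st(); P=o["ee_pos"]
plan([.4595,-.311,.13],[180,0,93.5],13,start=(P+[0,0,.05],o["tcp_rot"]))
```

```text
9.75 [0.508  0.0289 0.0609] [179.76   0.2   93.43] [ -1.7 -10.1  14.8] -0.0003 [  3.4  -0.2 -16.3  73.7  -0.2  89.9]
[[-25.9,-5.3,-1.4,0.0003,0.0003,-0.0001],[-25.9,-5.3,-1.4,0.0003,0.0003,-0.0001],[-25.9,-5.3,-1.4,0.0003,0.0003,-0.0001],[-25.9,-5.3,-1.4,0.0003,0.0003,-0.0001],[-25.9,-5.3,-1.4,0.0003,0.0003,-0.0001]]
[[-25.9,-5.3,-1.4,0.0003,0.0003,-0.0001],[-25.9,-5.3,-1.4,0.0003,0.0002,-0.0001],[-25.9,-5.3,-1.5,0.0003,0.0003,-0.0001],[-25.8,-5.3,-1.5,0.0003,0.0002,-0.0001],[-25.9,-5.3,-1.4,0.0004,0.0003,-0.0001]]
[[-25.8,-5.3,-1.5,0.0003,0.0002,-0.0001],[-25.9,-5.3,-1.5,0.0004,0.0003,-0.0001],[-25.8,-5.3,-1.4,0.0003,0.0002,-0.0]]
[ 0.4594951  -0.31097357  0.12997838] [1.79997934e+02 7.81500535e-04 9.34989243e+01]
```

servo_tool(motion=[[[0,0,-4,0,0,0],[0,0,-15,0,0,0],[0,0,-30,0,0,0],[-25,-5.3,-4,0,0,0],[-30,-6,-4,0,0,0]]])

```text
time: 10.25
ee_pos: [0.499, -0.025, 0.1174]
tcp_rot: [179.9, -0.0, 93.6]
wrist_force: [0.9, -0.1, -0.2]
opening: 0.0003
```

servo_tool(motion=[[[-40,-8,-4,0,0,0],[-40,-8,-4,0,0,0],[-40,-8,-4,0,0,0],[-40,-8,0,0,0,0],[-40,-8,0,0,0,0]]], gripper=85)

```text
time: 10.75
ee_pos: [0.4705, -0.2287, 0.1287]
tcp_rot: [180.0, 0.0, 93.5]
wrist_force: [0.6, -0.3, 0.2]
opening: 0.0723
```

servo_tool(motion=[[[-40,-8,0,0,0,0],[-30,-7,0,0,0,0],[-12,-5,0,0,0,0],[0,0,0,0,0,0],[0,0,0,0,0,0]]])

```text
time: 11.25
ee_pos: [0.4559, -0.3096, 0.1279]
tcp_rot: [-180.0, -0.0, 93.5]
wrist_force: [-0.0, -0.2, 0.0]
opening: 0.0849
```

Run:
```python
from h import *
st()
p=bot.camera("wrist");save(p,"w5.png")
print(proj(p,[.4595,-.311,.015]),bot.look_for(p,"dish_center"))
p=bot.camera("scene");save(p,"s5.png",(200,130,200,150),4)
```

```text
11.25 [ 0.4559 -0.3096  0.1279] [-1.80e+02 -4.00e-02  9.35e+01] [-0.  -0.2  0. ] 0.0849 [-34.2   4.5  -4.   81.6   0.   52.3]
[284.12565532 216.12703429] [{'rect': [244.1, 171.8, 84.0, 88.3], 'confidence': 0.94}, {'rect': [153.8, 0.0, 101.2, 95.4], 'confidence': 0.92}, {'rect': [309.4, 0.3, 106.8, 111.5], 'confidence': 0.76}, {'rect': [61.1, 136.9, 98.6, 87.6], 'confidence': 0.55}]
```

View pics/w5.png

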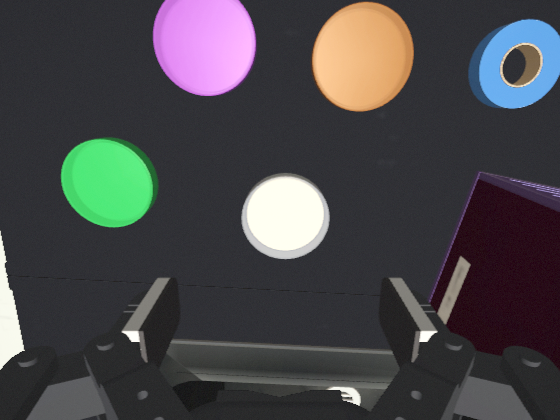

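View pics/s5.png

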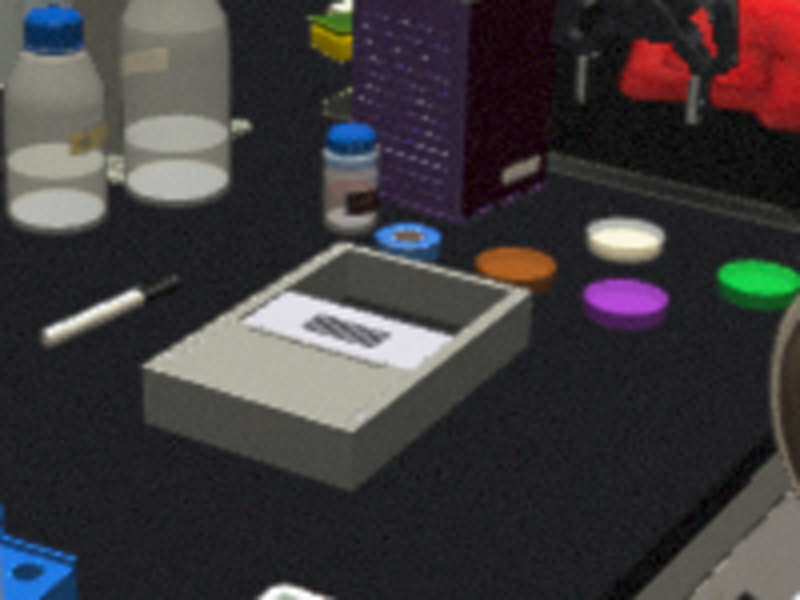

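```bash
cat > fit.py <<'E'
from h import *
from scipy.optimize import least_squares
def bounds(p,c,z0=0):
    a=np.linspace(0,2*np.pi,120);pts=np.array([proj(p,[c[0]+.0315*np.cos(t),c[1]+.0315*np.sin(t),z]) for t in a for z in (z0,z0+.015)])
    return np.r_[pts.min(0),pts.max(0)]
def seg(p,win):
    x,y,w,h=win;im=p["color"][y:y+h,x:x+w].astype(int)
    m=(im.min(2)>85).astype(np.uint8)
    n,l,s,_=cv2.connectedComponentsWithStats(m);i=1+np.argmax(s[1:,4]);b=s[i]
    return np.array([x+b[0],y+b[1],x+b[0]+b[2]-1,y+b[1]+b[3]-1.])
E
python3 - <<'E'
from fit import *
p=bot.camera("wrist")
b=seg(p,(225,155,120,120));print(b)
f=least_squares(lambda c:bounds(p,c)-b,[.4595,-.311]);print(f.x,f.fun)
print("rail",ray(p,280,340,0),ray(p,280,290,0), "tower",ray(p,480,172,0))
o=st()
# fingertip depth estimate in tool frame
cam=-p["R"].T@p["t"];Rt=Ro.from_euler('xyz',o["tcp_rot"],degrees=True)
print("cam in tool",Rt.inv().apply(cam-o["ee_pos"]))
for s in (-1,1):
  for z in (0,.006,.012,.019):
    for x in (-.011,.011): print(s,x,z,proj(p,o["ee_pos"]+Rt.apply([x,s*.0425,z])).round(0))
E
```

```text
[241. 174. 328. 259.]
[ 0.46034666 -0.3139314 ] [-0.5285909  -1.17128586  0.52921266  1.34749325]
rail [ 0.46441963 -0.42827439  0.        ] [ 0.46133426 -0.37954904  0.        ] tower [ 0.60057441 -0.27304053  0.        ]
11.45 [ 0.4563 -0.3092  0.128 ] [179.99  -0.    93.59] [-0.4 -0.6  0.6] 0.0849 [-34.1   4.5  -4.   81.5   0.   52.3]
cam in tool [ 0.07988919 -0.0004104  -0.12341347]
-1 -0.011 0 [177. 326.]
-1 0.011 0 [172. 279.]
-1 -0.011 0.006 [181. 318.]
-1 0.011 0.006 [177. 272.]
-1 -0.011 0.012 [185. 309.]
-1 0.011 0.012 [180. 265.]
-1 -0.011 0.019 [189. 301.]
-1 0.011 0.019 [185. 258.]
1 -0.011 0 [382. 326.]
1 0.011 0 [387. 279.]
1 -0.011 0.006 [378. 317.]
1 0.011 0.006 [383. 272.]
1 -0.011 0.012 [375. 309.]
1 0.011 0.012 [379. 265.]
1 -0.011 0.019 [371. 301.]
1 0.011 0.019 [375. 258.]
```

servo_tool(motion=[[[-2,2,25,0,0,0],[-2.2,2,35,0,0,0],[0,0,25,0,0,0],[0,0,10,0,0,0],[0,0,0,0,0,0]]])

```text
time: 11.95
ee_pos: [0.4596, -0.3133, 0.0318]
tcp_rot: [-179.9, -0.1, 93.5]
wrist_force: [-0.4, 0.0, 0.3]
opening: 0.0852
```

Run:
```python
from h import *
st()
p=bot.camera("wrist");save(p,"w6.png")
```

```text
11.95 [ 0.4596 -0.3133  0.0318] [-1.799e+02 -8.000e-02  9.354e+01] [-0.4  0.   0.3] 0.0852 [-34.3   7.5 -11.5  71.2   0.   52.2]
```

View pics/w6.png

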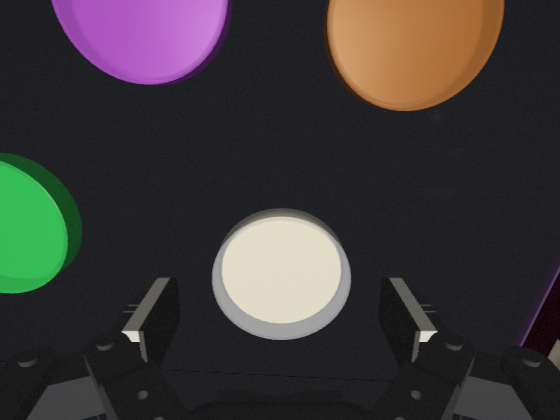

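The dish (282,272) is centred between the pads. Descending and gripping.

servo_tool(motion=[[[0,0,8,0,0,0],[0,0,6,0,0,0],[0,0,2.5,0,0,0],[0,0,0,0,0,0]]])

```text
time: 12.4
ee_pos: [0.46, -0.3142, 0.016]
tcp_rot: [-180.0, -0.0, 93.5]
wrist_force: [-0.6, -0.5, -1.3]
opening: 0.0849
```

servo_tool(motion=[[[0,0,0,0,0,0],[0,0,0,0,0,0],[0,0,0,0,0,0],[0,0,0,0,0,0],[0,0,0,0,0,0]]], gripper=58, newtons=20)

```text
time: 12.9
ee_pos: [0.4603, -0.3145, 0.0169]
tcp_rot: [180.0, 0.0, 93.5]
wrist_force: [-1.2, 0.0, 5.4]
opening: 0.06
```

Run:
```python
from h import *
st()
p=bot.camera("wrist");save(p,"w7.png")
```

```text
12.9 [ 0.4603 -0.3145  0.0169] [1.7997e+02 3.0000e-02 9.3500e+01] [-1.2  0.   5.4] 0.06 [-34.3   8.  -12.6  69.4  -0.   52.2]
```

View pics/w7.png

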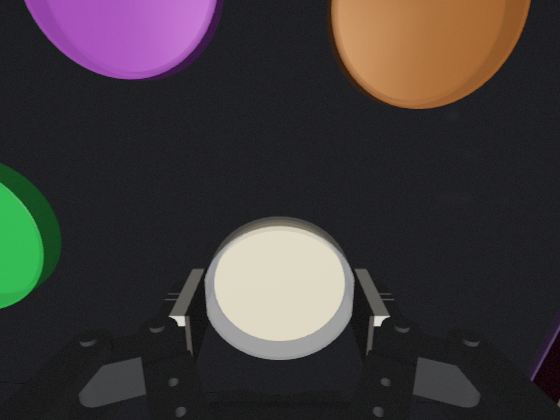

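servo_tool(motion=[[[0,0,-0.8,0,0,0],[0,0,0,0,0,0],[0,0,0,0,0,0]]])

```text
time: 13.25
ee_pos: [0.4601, -0.3143, 0.017]
tcp_rot: [180.0, -0.0, 93.5]
wrist_force: [-0.3, 0.9, 1.1]
opening: 0.0602
```

servo_tool(motion=[[[0,0,0,0,0,0],[0,0,-3,0,0,0],[0,0,-12,0,0,0],[0,0,-20,0,0,0],[0,0,-15,0,0,0]]], gripper=50, newtons=25)

```text
time: 13.75
ee_pos: [0.4604, -0.3145, 0.069]
tcp_rot: [179.9, 0.0, 93.5]
wrist_force: [1.1, -0.3, 0.3]
opening: 0.06
```

servo_tool(motion=[[[0,0,0,0,0,0],[0,0,0,0,0,0]]])

```text
time: 13.95
ee_pos: [0.4603, -0.3144, 0.0674]
tcp_rot: [180.0, 0.0, 93.5]
wrist_force: [-0.4, -0.1, -1.5]
opening: 0.0599
```

Run:
```python
from h import *
o=st()
p=bot.camera("wrist");save(p,"w8.png")
p=bot.camera("scene");save(p,"s8.png",(280,120,140,105),5)
tgt=box(0,-.075,.115);print(tgt)
plan(tgt,[180,0,93.5],10)
```

```text
13.95 [ 0.4603 -0.3144  0.0674] [1.7996e+02 3.0000e-02 9.3500e+01] [-0.4 -0.1 -1.5] 0.0599 [-34.3   6.4  -8.7  74.9  -0.   52.2]
[ 0.51157864 -0.05256011  0.115     ]
[[25.8,6.8,-4.9,-0.0001,-0.0001,0.0],[25.8,6.8,-4.9,-0.0001,-0.0001,0.0],[25.8,6.8,-4.9,-0.0001,-0.0001,0.0],[25.8,6.7,-4.8,-0.0001,-0.0001,0.0],[25.8,6.8,-4.9,-0.0001,-0.0,0.0]]
[[25.8,6.7,-4.8,-0.0001,-0.0001,0.0],[25.8,6.8,-4.9,-0.0001,-0.0,0.0],[25.7,6.7,-4.9,-0.0,-0.0001,0.0],[25.8,6.8,-4.8,-0.0001,-0.0,0.0],[25.7,6.7,-4.9,-0.0,-0.0001,0.0]]
[ 0.5115376  -0.05258606  0.11504346] [-1.79997761e+02  2.74860981e-03  9.35018392e+01]
```

View pics/w8.png

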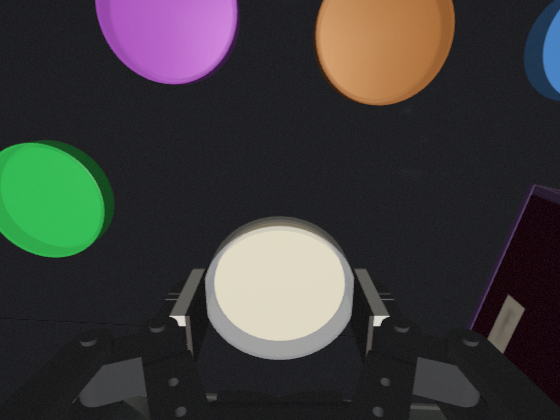

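View pics/s8.png

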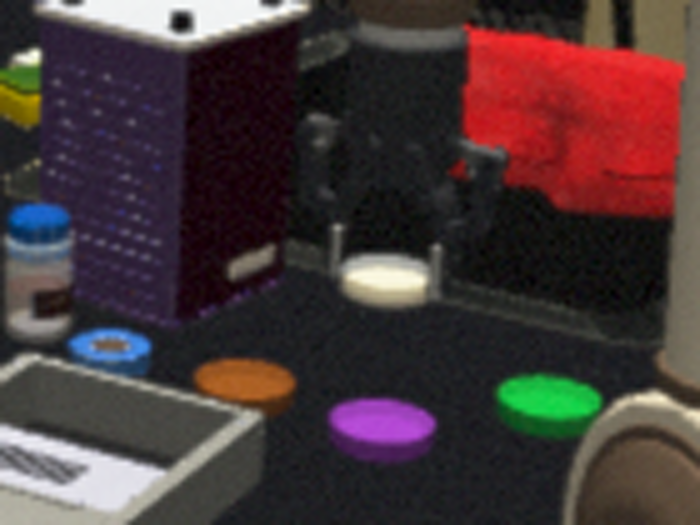

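servo_tool(motion=[[[15,4,-8,0,0,0],[25,6.5,-8,0,0,0],[31,8,-8,0,0,0],[31,8,-8,0,0,0],[31,8,-8,0,0,0]]])

```text
time: 14.55
ee_pos: [0.4862, -0.1774, 0.1072]
tcp_rot: [-180.0, -0.0, 93.5]
wrist_force: [0.5, -0.9, 0.6]
opening: 0.0603
```

servo_tool(motion=[[[31,8,-8,0,0,0],[31,8,0,0,0,0],[30,8,0,0,0,0],[22,6,0,0,0,0],[10,3,0,0,0,0]]])

```text
time: 15.05
ee_pos: [0.5116, -0.0513, 0.115]
tcp_rot: [-180.0, -0.0, 93.6]
wrist_force: [-0.1, -0.9, 0.4]
opening: 0.0598
```

servo_tool(motion=[[[0,0,0,0,0,0],[0,0,0,0,0,0],[0,0,0,0,0,0]]])

```text
time: 15.35
ee_pos: [0.5116, -0.0545, 0.115]
tcp_rot: [-180.0, 0.0, 93.4]
wrist_force: [-0.3, -0.6, 0.2]
opening: 0.0602
```

Run:
```python
from fit import *
o=st()
p=bot.camera("wrist");save(p,"w9.png")
z0=o["ee_pos"][2]-.0165
b=np.array([205,216,355,359.])
f=least_squares(lambda c:bounds(p,c,z0)-b,o["ee_pos"][:2]);print(f.x,f.fun)
d=f.x-o["ee_pos"][:2]; print("dish-TCP",d)
w=box(0,-.075,0); print("dish->well world", w[:2]-f.x)
t=np.array([np.cos(np.radians(93.5)),np.sin(np.radians(93.5))]);s=np.array([t[1],-t[0]])
e=w[:2]-f.x;print("tool x,y mm",e@t*1e3,e@s*1e3)
print([proj(p,box(x,y,.046)).round(0) for x,y in[(-.07,-.117),(.07,-.117),(.07,-.033),(-.07,-.033),(-.082,-.125),(.082,-.125)]])
```

```text
15.35 [ 0.5116 -0.0545  0.115 ] [-1.7999e+02  1.0000e-02  9.3440e+01] [-0.3 -0.6  0.2] 0.0602 [ -6.1  -0.4 -10.4  80.   -0.   80.5]
[ 0.51163274 -0.05350865] [-2.24802657 -1.90839114  2.257035    2.70988383]
dish-TCP [4.38586012e-05 9.53710146e-04]
dish->well world [-5.41033673e-05  9.48535278e-04]
tool x,y mm 0.9500690003489036 0.0039042398510107873
[array([168., 297.]), array([391., 296.]), array([406., 164.]), array([153., 164.]), array([151., 308.]), array([409., 307.])]
```

View pics/w9.png

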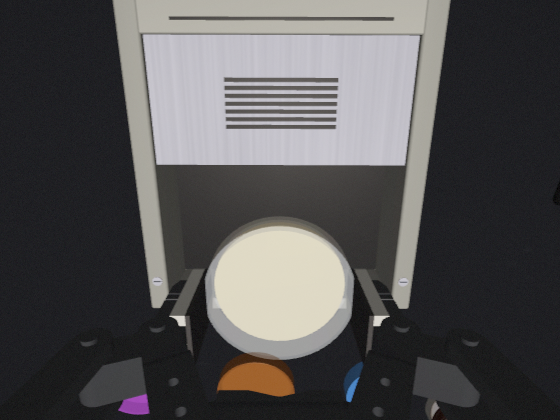

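Dish is held flat at (280,285) over the well, cover edge at row 164 where fully open is predicted. Centred within 1 mm; lowering.

servo_tool(motion=[[[1,0,15,0,0,0],[0,0,25,0,0,0],[0,0,25,0,0,0],[0,0,15,0,0,0],[0,0,5,0,0,0]]])

```text
time: 15.9
ee_pos: [0.5104, -0.0528, 0.0278]
tcp_rot: [-179.8, -0.0, 93.5]
wrist_force: [-0.5, -0.8, -0.9]
opening: 0.0599
```

servo_tool(motion=[[[0,0,1,0,0,0],[0,0,1,0,0,0],[0,0,0.5,0,0,0],[0,0,0,0,0,0]]])

```text
time: 16.3
ee_pos: [0.5122, -0.0527, 0.0283]
tcp_rot: [179.9, 0.0, 93.5]
wrist_force: [-0.2, 0.6, -0.5]
opening: 0.0601
```

servo_tool(motion=[[[0,0,1,0,0,0],[0,0,1,0,0,0],[0,0,1,0,0,0],[0,0,0,0,0,0]]])

```text
time: 16.7
ee_pos: [0.5116, -0.0526, 0.0244]
tcp_rot: [-180.0, -0.0, 93.5]
wrist_force: [-0.5, 0.0, -0.4]
opening: 0.0598
```

servo_tool(motion=[[[0,0,0.5,0,0,0],[0,0,0.5,0,0,0],[0,0,0,0,0,0]]])

```text
time: 17.0
ee_pos: [0.5117, -0.0526, 0.0235]
tcp_rot: [-180.0, -0.0, 93.5]
wrist_force: [0.5, -0.9, -0.3]
opening: 0.06
```

servo_tool(motion=[[[0,0,0.4,0,0,0],[0,0,0.3,0,0,0],[0,0,0.3,0,0,0],[0,0,0,0,0,0]]])

```text
time: 17.4
ee_pos: [0.5118, -0.0526, 0.023]
tcp_rot: [180.0, 0.0, 93.5]
wrist_force: [-2.5, 0.4, 4.8]
opening: 0.06
```

servo_tool(motion=[[[0,0,-0.4,0,0,0],[0,0,0,0,0,0],[0,0,0,0,0,0]]], gripper=65)

```text
time: 17.7
ee_pos: [0.5117, -0.0526, 0.0228]
tcp_rot: [-180.0, -0.0, 93.5]
wrist_force: [0.0, -0.7, -0.1]
opening: 0.0652
```

servo_tool(motion=[[[0,0,0,0,0,0],[0,0,0,0,0,0],[0,0,0,0,0,0]]], gripper=80)

```text
time: 18.0
ee_pos: [0.5117, -0.0526, 0.0229]
tcp_rot: [-180.0, 0.0, 93.5]
wrist_force: [-0.2, 0.2, -0.6]
opening: 0.08
```

Run:
```python
from h import *
o=st()
p=bot.camera("wrist");save(p,"w10.png")
```

```text
18.0 [ 0.5117 -0.0526  0.0229] [-179.99    0.     93.5 ] [-0.2  0.2 -0.6] 0.08 [ -5.9   2.1 -18.2  69.7  -0.   80.6]
```

View pics/w10.png

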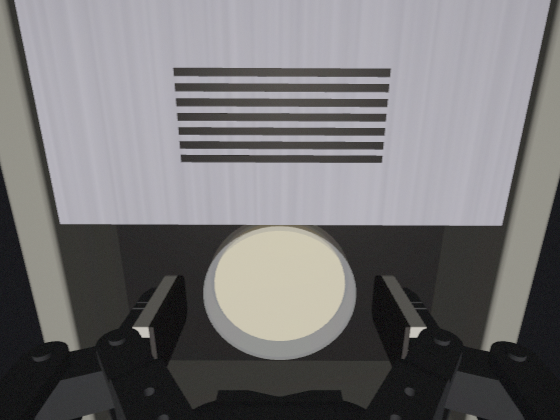

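servo_tool(motion=[[[0,0,-8,0,0,0],[0,0,-20,0,0,0],[0,0,-30,0,0,0],[0,0,-20,0,0,0],[0,0,-2,0,0,0]]])

```text
time: 18.55
ee_pos: [0.5132, -0.0528, 0.1064]
tcp_rot: [179.7, 0.0, 93.5]
wrist_force: [0.2, 0.6, 0.3]
opening: 0.08
```

servo_tool(motion=[[[0,0,0,0,0,0]]])

```text
time: 18.65
ee_pos: [0.512, -0.0527, 0.1035]
tcp_rot: [179.9, 0.0, 93.5]
wrist_force: [0.0, 0.6, -0.8]
opening: 0.08
```

Run:
```python
from h import *
o=st()
p=bot.camera("wrist");save(p,"w11.png")
t=np.array([np.cos(np.radians(93.5)),np.sin(np.radians(93.5)),0]);s=np.array([t[1],-t[0],0])
e=box(0,.001,0)-o["ee_pos"];print(e@t*1e3,e@s*1e3)
```

```text
18.65 [ 0.512  -0.0527  0.1035] [1.7993e+02 1.0000e-02 9.3500e+01] [ 0.   0.6 -0.8] 0.08 [ -5.9  -0.2 -11.5  78.6   0.   80.6]
76.13392151381184 -0.45001759027479465
```

View pics/w11.png

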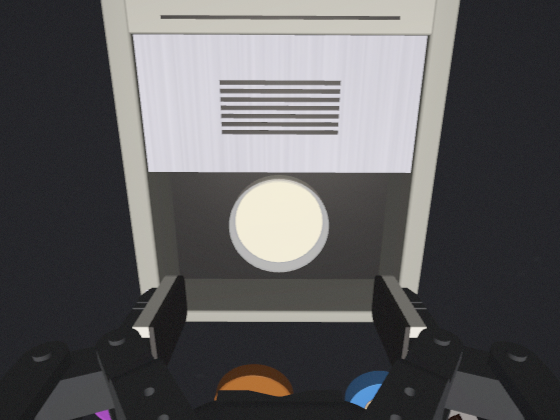

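The dish lies flat and centred in the well (279,222). Now to the patch to close.

servo_tool(motion=[[[10,0,0,0,0,0],[22,0,0,0,0,0],[24,0,0,0,0,0],[15,0,0,0,0,0],[5,-0.4,0,0,0,0]]], gripper=0, newtons=40)

```text
time: 19.2
ee_pos: [0.5062, 0.0247, 0.1023]
tcp_rot: [-179.9, -0.0, 93.6]
wrist_force: [0.7, 0.0, -1.1]
opening: 0.007
```

servo_tool(motion=[[[0,0,8,0,0,0],[0,0,14,0,0,0],[0,0,12,0,0,0],[0,0,5,0,0,0],[0,0,0,0,0,0]]])

```text
time: 19.7
ee_pos: [0.506, 0.0227, 0.0627]
tcp_rot: [-179.9, -0.0, 93.5]
wrist_force: [0.3, 0.1, -0.2]
opening: -0.0001
```

servo_tool(motion=[[[0,0,0.5,0,0,0],[0,0,0.5,0,0,0],[0,0,0.5,0,0,0],[0,0,0,0,0,0]]])

```text
time: 20.1
ee_pos: [0.5068, 0.0232, 0.0627]
tcp_rot: [180.0, 0.0, 93.5]
wrist_force: [-0.3, -0.4, 0.3]
opening: -0.0001
```

servo_tool(motion=[[[0,0,0.5,0,0,0],[0,0,0.5,0,0,0],[0,0,0.5,0,0,0],[0,0,0,0,0,0]]])

```text
time: 20.5
ee_pos: [0.5068, 0.0232, 0.0613]
tcp_rot: [180.0, -0.0, 93.5]
wrist_force: [-2.7, -0.2, 3.2]
opening: -0.0002
```

servo_tool(motion=[[[0,0,0.6,0,0,0],[0,0,0.6,0,0,0],[0,0,0,0,0,0]]])

```text
time: 20.8
ee_pos: [0.5068, 0.0232, 0.061]
tcp_rot: [179.9, -0.0, 93.5]
wrist_force: [-4.5, -0.8, 11.8]
opening: -0.0001
```

servo_tool(motion=[[[-2,0,0,0,0,0],[-3,0,0,0,0,0],[-4,0,0,0,0,0],[-4,0,0,0,0,0],[-4,0,0,0,0,0]]])

```text
time: 21.3
ee_pos: [0.5078, 0.0071, 0.0612]
tcp_rot: [179.9, -0.1, 93.5]
wrist_force: [-6.5, 6.6, 14.5]
opening: -0.0
```

servo_tool(motion=[[[-4,0,-0.1,0,0,0],[-4,0,-0.1,0,0,0],[-4,0,-0.1,0,0,0],[-4,0,0,0,0,0],[-4,0,-0.1,0,0,0]]])

```text
time: 21.8
ee_pos: [0.5089, -0.0129, 0.0615]
tcp_rot: [180.0, -0.1, 93.5]
wrist_force: [-6.6, 5.4, 13.9]
opening: 0.0001
```

servo_tool(motion=[[[-4,0,-0.1,0,0,0],[-4,0,-0.1,0,0,0],[-4,0,0,0,0,0],[-4,0,-0.1,0,0,0],[-4,0,0,0,0,0]]])

```text
time: 22.3
ee_pos: [0.5101, -0.0329, 0.0618]
tcp_rot: [180.0, -0.1, 93.5]
wrist_force: [-6.1, 6.9, 14.2]
opening: -0.0
```

servo_tool(motion=[[[-4,0,-0.1,0,0,0],[-4,0,-0.1,0,0,0],[-4,0,0,0,0,0],[-4,0,-0.1,0,0,0],[-4,0,0,0,0,0]]])

```text
time: 22.8
ee_pos: [0.5112, -0.0529, 0.062]
tcp_rot: [180.0, -0.1, 93.5]
wrist_force: [-6.7, 5.6, 14.2]
opening: -0.0003
```

servo_tool(motion=[[[-3,0,-0.1,0,0,0],[-2,0,0,0,0,0],[-1.5,0,0,0,0,0],[-1,0,0,0,0,0],[0,0,0,0,0,0]]])

```text
time: 23.3
ee_pos: [0.5117, -0.0605, 0.0622]
tcp_rot: [180.0, -0.1, 93.5]
wrist_force: [-6.5, 5.7, 14.7]
opening: -0.0002
```

servo_tool(motion=[[[-0.5,0,0,0,0,0],[-0.5,0,0,0,0,0],[-0.5,0,0,0,0,0],[0,0,0,0,0,0]]])

```text
time: 23.7
ee_pos: [0.5121, -0.0616, 0.0622]
tcp_rot: [179.9, -0.1, 93.5]
wrist_force: [-4.8, 6.9, 12.9]
opening: 0.0
```

servo_tool(motion=[[[-0.5,0,0.2,0,0,0],[-0.5,0,0,0,0,0],[-0.5,0,0,0,0,0],[-0.5,0,0,0,0,0],[0,0,0,0,0,0]]])

```text
time: 24.2
ee_pos: [0.5127, -0.0635, 0.0622]
tcp_rot: [179.9, -0.1, 93.6]
wrist_force: [-2.7, 7.4, 12.7]
opening: -0.0001
```

Run:
```python
from h import *
st()
p=bot.camera("wrist");save(p,"w12.png",(120,200,320,130),2.5)
print([proj(p,box(0,y,z)).round(1) for y,z in [(-.117,.0435),(-.117,.046),(-.084,.0435)]])
```

```text
24.2 [ 0.5127 -0.0635  0.0622] [ 1.7986e+02 -1.4000e-01  9.3550e+01] [-2.7  7.4 12.7] -0.0001 [ -7.1   1.  -15.   74.    0.2  79.3]
[array([278.5, 337.1]), array([278.5, 340.5]), array([278.5, 276.1])]
```

View pics/w12.png

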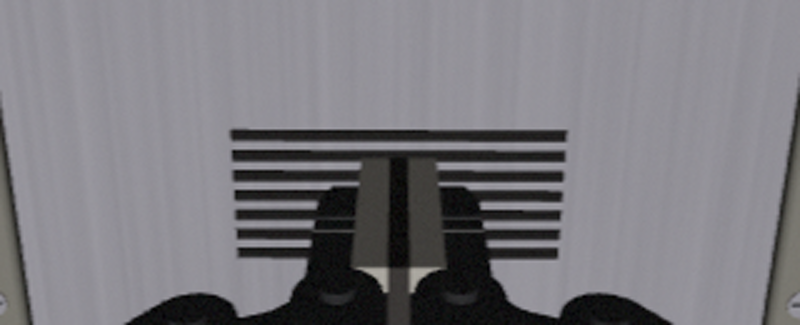

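servo_tool(motion=[[[0,0,0.5,0,0,0],[-0.7,0,0,0,0,0],[-0.7,0,0,0,0,0],[-0.7,0,0,0,0,0],[0,0,0,0,0,0]]])

```text
time: 24.75
ee_pos: [0.5132, -0.0654, 0.0621]
tcp_rot: [179.8, -0.2, 93.6]
wrist_force: [-2.1, 8.1, 14.8]
opening: 0.0001
```

servo_tool(motion=[[[0,0,-4,0,0,0],[0,0,-12,0,0,0],[-10,0,-25,0,0,0],[-20,0,-25,0,0,0],[-10,0,-5,0,0,0]]])

```text
time: 25.25
ee_pos: [0.5158, -0.108, 0.1345]
tcp_rot: [179.8, 0.1, 93.5]
wrist_force: [0.1, 0.3, 0.1]
opening: -0.0003
```

servo_tool(motion=[[[0,0,0,0,0,0],[0,0,0,0,0,0]]])

```text
time: 25.45
ee_pos: [0.5142, -0.1065, 0.1303]
tcp_rot: [-179.9, -0.0, 93.5]
wrist_force: [0.7, 0.1, -0.5]
opening: 0.0002
```

Run:
```python
from h import *
st()
p=bot.camera("wrist");save(p,"w13.png")
print([proj(p,box(0,y,z)).round(1) for y,z in [(.033,.046),(-.071,.0435),(-.084,.0435),(-.097,.0435),(-.117,.0435),(-.117,.046),(-.125,.046)]])
p=bot.camera("scene");save(p,"s13.png",(190,140,200,150),4)
```

```text
25.45 [ 0.5142 -0.1065  0.1303] [-1.7993e+02 -3.0000e-02  9.3460e+01] [ 0.7  0.1 -0.5] 0.0002 [-11.7   1.   -7.4  81.7   0.   74.8]
[array([280.7, -81.4]), array([280.6, 134.6]), array([280.6, 156.7]), array([280.5, 177.9]), array([280.5, 209. ]), array([280.5, 210.2]), array([280.5, 222.3])]
```

View pics/w13.png

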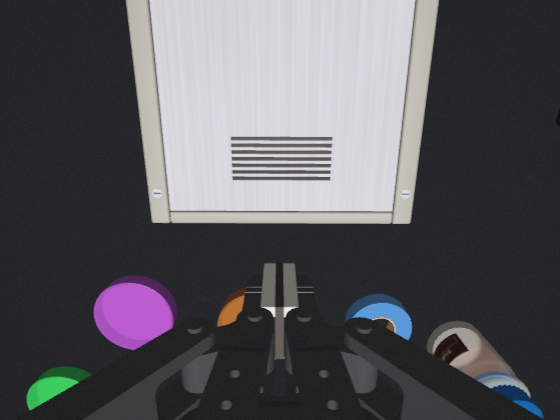

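View pics/s13.png

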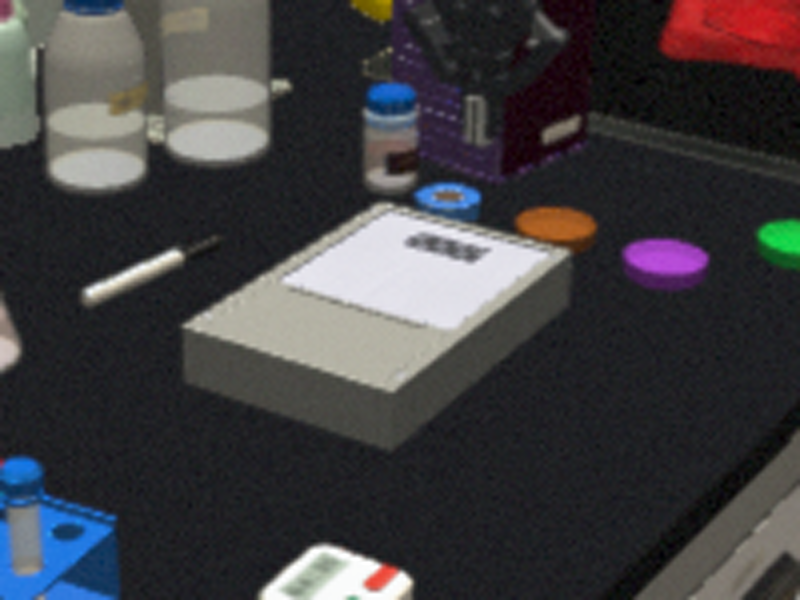

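The cover's front edge meets the end wall (row ~212) with no dark gap, the patch is at the shut position, and the bystanders are in place. Handing in.

Run:
```python
from h import *
st(); print(bot.job_done())
```

```text
25.55 [ 0.514  -0.1061  0.13  ] [-1.7989e+02 -4.0000e-02  9.3510e+01] [ 0.  -0.8  0.2] -0.0003 [-11.7   1.   -7.4  81.8   0.   74.8]
the job is handed in; nothing more can be done
None
```

The culture dish is in the dark box with the cover shut, and I handed the job in at about 25.6 s (limit 72 s). The hand-in reports no verdict.

- **What I did:** I slid the cover open to its stop with about 10–15 N of press. I then picked the pale dish, leaving the brown, green and purple ones, and set it flat and centred in the well. Last I slid the cover shut to its stop with about 12–15 N. The readings taken after each move never passed about 15 N downward, under the 25 N limit.
- **Last checks:**
  - The wrist image before closing showed the dish flat and centred in the well.
  - After closing, the cover's edge meets the end wall with no gap. The patch is within about 1 mm of where fully shut puts it.
  - The arm is lifted clear and touching nothing, and the tape, bottle, marker, timer and other dishes look undisturbed.
- **What disagreed:**
  - The fingertips slipped 2–4 mm on the cover at each stop, at a friction coefficient near 0.6–0.7, below the stated 0.8–1.2.
  - The gripper read 60 mm on the 63 mm dish, though it held it flat.
  - The fingertips touched the bench (about 5 N) while gripping, and contact on the well floor when setting the dish down was also about 5 N.

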